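# Load connectors in a fixture plate and hold it out over the stand's edge

### The job

Seat the two loose white connectors in their own nests on the fixture plate, in line with the connector that already sits there and with their pin faces the same way as its own. Then slide the plate out over the front edge of its stand, flat on the bed between the guides, until that edge lies under the red band painted across the plate. The loaded front end now outweighs the rest, so do not let go of it: the job finishes with the gripper still holding the plate level and still, so that a colleague can press the retaining clips in from below. Leave the other things on the table where they are.

Things in the scene. Friction and masses are not known exactly. Their poses are not given: they have to be found in the camera images.
- stand: Fixed stand: plywood bed 190 x 150 mm (x, y), bright steel strip on its front edge, aluminium cheeks. Origin: centre of its underside, on the table. Bed's upper face at z = 100 mm, front edge at x = -95 mm; -x is outward, towards the robot. Dark guide rails along x (12 mm wide, 10 mm above the bed, y = +-63 mm) end flush with the front edge.
- stand_edge (a point): Middle of the upper front edge of the stand's bed (axes as the stand's: -x outward).
- plate: Loose aluminium plate 200 x 110 x 6 mm, about 0.6 kg, on the bed between the rails (2 mm play each side), its front 15 to 40 mm over the edge at the start. Origin: centre of its underside; -x is its front. Dark nest block 36 x 106 x 8 mm on it, centred 70 mm before the origin. Loaded mass centre about 25 mm before the origin; at the mark the handle needs 3 to 5 N of hold-down.
- plate_mark (a point): Middle of the red band, on the plate's upper face, 10 mm behind the plate's origin (110 mm from its front end). The band is 8 mm wide and runs across the plate along y (axes as the plate's).
- plate_handle (a point): Centre of the black bow handle's bar, 66 mm behind the plate's origin, 26 mm above its upper face. The bar runs along the plate's x: 54 mm long, 12 mm wide (y), 12 mm high, underside 20 mm above the plate, posts at x = +-22 mm. Pinch it from above, fingers closing along the plate's y.
- nest_1 (a point): Centre of the floor of the nest for conn_1, the widest pocket, at the plate's +y end of the row. Pocket 26 x 26 mm (x, y), 4 mm deep below the block's top. Axes as the plate's.
- nest_2 (a point): Centre of the floor of the nest for conn_2, the middle pocket, 33 mm from nest_1. Pocket 26 x 22 mm (x, y), 4 mm deep. Axes as the plate's.
- nest_3 (a point): Centre of the floor of the nest in which conn_3 already sits, the narrowest pocket, 29 mm from nest_2. Pocket 26 x 18 mm (x, y), 4 mm deep. Axes as the plate's.
- conn_1: Loose low white connector housing, with a row of four black pin holes on its -x face. Body 22 x 22 x 10 mm, with a small latch to 13 mm on top; 20 g. Origin: centre of its underside; it lies upright on the blue mat, whose top is at z = 2 mm. Grasp it across its x faces (22 mm). It is turned no more than 0.6 rad from the robot's axes.
- conn_2: Loose taller white connector housing, with six black pin holes in two rows on its -x face. Body 22 x 18 x 14 mm (x, y, z), with a small latch to 17 mm; 20 g. Origin: centre of its underside; it lies upright on the blue mat, turned no more than 0.6 rad from the robot's axes. Grasp it across its x faces (22 mm).
- conn_3: White connector housing, with four black pin holes in two rows on its -x face, already seated in nest_3. Body 22 x 14 x 14 mm (x, y, z), with a small latch to 17 mm; 20 g. Origin: centre of its underside.
- face_1 (a point): Centre of the pin face of conn_1 (on its -x side, 11 mm from its middle, at half height; in the nest it must point to the plate's front, -x).
- face_2 (a point): Centre of the pin face of conn_2 (on its -x side, 11 mm from its middle, at half height; in the nest it must point to the plate's front, -x).
- face_3 (a point): Centre of the pin face of conn_3 (on its -x side, 11 mm from its middle, at half height; in the nest it must point to the plate's front, -x).
- jar: Bystander: cream jar with a yellow lid, 55 mm wide, 70 mm high, on the table; origin under its centre.
- tape: Bystander: roll of blue tape, 68 mm wide, 18 mm high, on the table; origin under its centre.
- bottle: Bystander: white dispenser bottle with a red spout, 62 mm wide, 150 mm high, on the table; origin under its centre.
- cutter: Bystander: red-handled flush cutter, 60 x 110 x 12 mm, lying on the table; origin under its centre.

How it is judged:
By the outcome, as a careful person would: the job done as asked, in the order asked, and still so for the second after the job is handed in, while the arm keeps its last pose, push and grip.
It also fails if it takes over 64 s, if anything falls off the work surface, if the arm or the gripper's body presses on something with over 40 N, if the wrist force passes 120 N, or if a joint passes its speed limit or range.

### The arm

A 6-joint arm with a two-finger parallel gripper is mounted at the origin on a cart in front of the work surface, level with it; the furniture and walls round the work are solid. World frame = base frame: x ahead of the robot, y to its left, z up, the work surface at z = 0. Lengths are in mm, angles in degrees, forces in N, time in s.
With the tool pointing down it reaches from about 300 to 850 mm from the base axis. Payload 4.2 kg.
Tool frame: the origin (TCP) lies midway between the tips of the shut fingers; the grasp point (between the pads) lies 19 mm behind it; z points along the fingers, y is the line along which they close (so a half turn about z gives the same grasp; the last joint's range is limited). The gripper opens to 91 mm and grips with 3 to 60 N. Pads are 32 mm wide; open, the fingers measure 118 mm over their backs; the gripper's body (76 mm by 178 mm) begins 60 mm behind the grasp point.
Start: joints at [74.943, 18.312, 89.639, -0, 72.044, -1.146], TCP at [138.244, 558.152, 190.876] pointing down, gripper open.
Joint ranges: [-177.97, 177.97], [-48.28, 115.42], [12.27, 149.76], [-77.06, 257.06], [2.81, 150.46], [-146.56, 146.56]. Speed limits (degrees/s): [147.25, 147.25, 180, 180, 180, 180].

### API

Orientations are given as [roll, pitch, yaw] about the fixed x, y, z axes, in that order (R = Rz(yaw) Ry(pitch) Rx(roll)).
In Python, from workcell import env gives the robot as it stands.
- The arm moves only by the shell command python3 -m jog 'ROWS' [FORCE]. ROWS is a JSON object of lists of equal length, an entry for each row: "jaw": the finger opening in mm, from 0 to 91.2; "slide": the shift along the tool's x, y, z in units of 30 mm (1.0 is 30 mm), a list of three; "spin": the turn about the tool's z in units of 8 degrees (1.0 is 8 degrees). In form: {"jaw": [jaw, ...], "slide": [[dx, dy, dz], ...], "spin": [spin, ...]}. A call has 1 to 10 rows; each row shifts and turns the commanded pose from where the row before left it, along the tool's axes as they then stand; what a row does not reach is not made up. A row lasts 1/10 s, in which the tool goes at most 50 mm and 8.59 degrees, less where a joint would pass 70% of its speed; a pose out of reach is approached as far as the arm can. A call is refused whole if a number of a shift passes 1 or a number of a turn 1, either way. A call with a gripper value outside its range is refused whole. The fingers move at their own pace and stop on an object; FORCE is the grip in N (left out, the last holds). Time passes only in rows, so rows that do not move let the fingers close. It gives the time, the measured TCP pose, the force, the opening and the grip force at its end, in the units of the state.
- env.state(): the state, without advancing time (a new reading comes with each control period).
- env.grab_frame(name): name is "scene" or "top" or "wrist"; returns the picture (480x640x3 uint8, red, green, blue); there is no depth.
- env.camera_model(name): a dict with "fx", "fy", "cx", "cy" (pixels), "camera_from_world" (4x4, takes a point from world to camera coordinates). Camera axes: x right, y up, looking along -z (the intrinsics and any distortion apply to the point x, -y, -z); pixel columns grow to the right and rows downward; lengths in mm; the calibration is good to about 2 mm. A picture is of the moment at which its call begins: read the wrist's pose just before it. camera_model takes no time and is no camera call; for the wrist camera it gives the pose at the moment of the call.
- env.job_done(): hands the job in; it is judged then, once.
The state is a dict: "time_s": time; "qpos": joint angles; "qvel": joint speeds; "effort": joint torques, N m; "ee_pos": TCP position; "ee_rot": TCP orientation; "force": force on the tool from outside, world axes, zero at the start; "torque": the same for the moment, N m; "gripper_width": finger opening in mm; "gripper_force": force on a finger pad.
Only numpy, scipy, OpenCV 4.12 (cv2) and the standard library are available. Lean on these libraries where they do the work, as an engineer would, in place of code of your own. Each camera call takes 0.05 s, during which the arm holds its last target. There are 200 camera calls.

## Working session

There is one attempt and no reset: what is moved stays moved. The work goes in short steps, Python scripts to look and compute and a shell command to move; the robot and the scene stay as the last step left them, time stands still between calls to the robot, and variables do not carry over. Pictures are saved under pics/ and viewed, at most 10 in all, crops included, and the job is handed in when it is done.

```bash
ls; mkdir -p pics; python3 - <<'E'
from workcell import env
import cv2,numpy as np
s=env.state();print({k:np.round(v,2).tolist() for k,v in s.items()})
for n in ['top','scene']:
    m=env.camera_model(n);print(n,[round(m[k],1) for k in('fx','fy','cx','cy')],[k for k in m],np.round(m['camera_from_world'],3).tolist())
    cv2.imwrite(f'pics/{n}0.png',env.grab_frame(n)[:,:,::-1])
E
```

```text
pics
{'time_s': 0.0, 'qpos': [74.94, 18.35, 89.71, -0.0, 72.04, -1.15], 'qvel': [-0.06, -0.06, -0.01, 0.02, 0.07, 0.0], 'effort': [-0.0, -41.25, -23.2, 0.07, 0.05, -0.0], 'ee_pos': [138.08, 557.6, 190.02], 'ee_rot': [-179.9, -0.0, 166.09], 'force': [-0.95, -0.23, 0.54], 'torque': [0.0, 0.03, 0.02], 'gripper_force': 0.0, 'gripper_width': 90.94}
top [541.1, 541.1, 322.9, 246.4] ['fx', 'fy', 'cx', 'cy', 'camera_from_world'] [[0.056, -0.998, 0.006, 67.495], [0.971, 0.056, 0.232, -569.045], [-0.232, -0.007, 0.973, -955.157], [0.0, 0.0, 0.0, 1.0]]
scene [572.9, 572.9, 318.8, 231.4] ['fx', 'fy', 'cx', 'cy', 'camera_from_world'] [[0.764, -0.646, -0.003, -378.578], [0.278, 0.324, 0.904, -287.693], [-0.583, -0.691, 0.427, -614.033], [0.0, 0.0, 0.0, 1.0]]
```

View pics/top0.png

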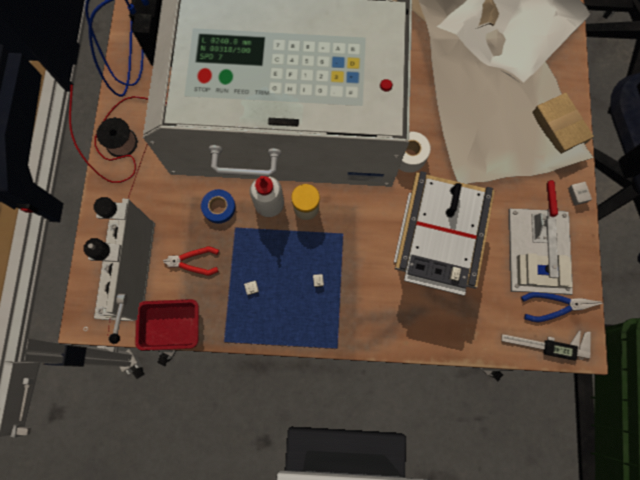

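View pics/scene0.png

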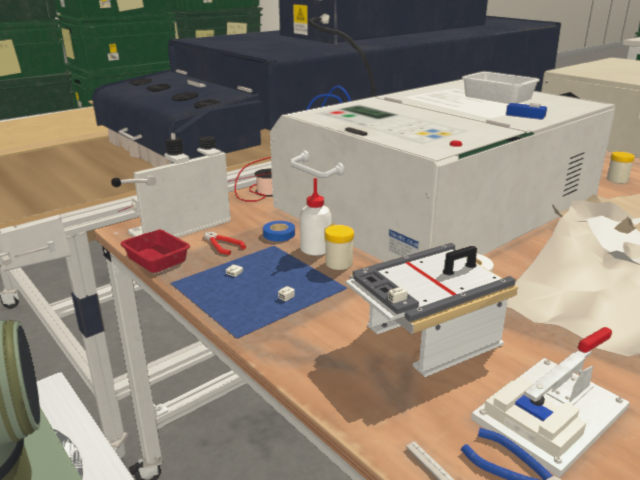

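Top view: loose connectors at (251,288) (low, conn_1) and (318,281) (tall, conn_2); plate around (440,230) with red band from (416,224) to (476,236), and handle at (454,200). The scene view shows the low one at (234,271) and the taller at (287,294).

```bash
cat > h.py <<'E'
from workcell import env
import cv2,numpy as np
def ray(m,p):
    T=np.array(m['camera_from_world']);R=T[:3,:3];c=-R.T@T[:3,3]
    d=R.T@np.array([(p[0]-m['cx'])/m['fx'],-(p[1]-m['cy'])/m['fy'],-1.]);return c,d/np.linalg.norm(d)
def onz(m,p,z):
    c,d=ray(m,p);return c+d*(z-c[2])/d[2]
def tri(obs):
    A=np.zeros((3,3));b=np.zeros(3);Q=[]
    for m,p in obs:
        c,d=ray(m,p);P=np.eye(3)-np.outer(d,d);A+=P;b+=P@c;Q.append((P,c))
    x=np.linalg.solve(A,b);return x,[round(float(np.linalg.norm(P@(x-c))),1) for P,c in Q]
def proj(m,X):
    T=np.array(m['camera_from_world']);q=T[:3,:3]@np.array(X,float)+T[:3,3]
    return np.array([m['cx']+m['fx']*q[0]/-q[2],m['cy']-m['fy']*q[1]/-q[2]])
def blobs(mask,amin=30):
    n,l,st,ce=cv2.connectedComponentsWithStats(mask.astype(np.uint8));out=[]
    for i in range(1,n):
        if st[i,4]>=amin:
            ys,xs=np.where(l==i);out.append((ce[i],int(st[i,4]),cv2.minAreaRect(np.c_[xs,ys].astype(np.float32)),l==i))
    return out
E
python3 - <<'E'
from h import *
M={n:env.camera_model(n) for n in('top','scene')}
I={n:cv2.cvtColor(cv2.imread(f'pics/{n}0.png'),cv2.COLOR_BGR2HSV).astype(int) for n in M}
roi={'top':((225,225,340,345),(400,170,500,300)),'scene':((180,240,340,330),(340,240,520,320))}
c={}
for n in M:
    h,s,v=np.moveaxis(I[n],2,0);yy,xx=np.mgrid[:480,:640]
    f=lambda r:(xx>=r[0])&(xx<r[2])&(yy>=r[1])&(yy<r[3])
    for b in blobs((v>120)&(s<90)&f(roi[n][0]),20):
        print(n,'white',b[0].round(1),b[1],onz(M[n],b[0],12).round(0),np.round(b[2][1],1))
    for b in blobs(((h<8)|(h>172))&(s>140)&(v>60)&f(roi[n][1]),20):
        ys,xs=np.where(b[3]);e=[(xs[i],ys[i]) for i in (xs.argmin(),xs.argmax())]
        print(n,'red',b[0].round(1),b[1],onz(M[n],b[0],106).round(1),[onz(M[n],q,106).round(0) for q in e]);c[n]=b[0]
    for b in blobs((v<60)&f(roi[n][1]),60): print(n,'dark',b[0].round(1),b[1],onz(M[n],b[0],132).round(1))
print(tri([(M[n],c[n]) for n in M]))
m=env.camera_model('wrist');s=env.state()
T=np.array(m['camera_from_world']);C=-T[:3,:3].T@T[:3,3]
print('wristcam',C.round(1),'look',(-T[2,:3]).round(3),'right',T[0,:3].round(3),m['fx'],m['fy'],m['cx'],m['cy'])
print(s['ee_pos'],s['ee_rot'])
E
```

```text
top white [317.8 279.5] 101 [510. 106.  12.] [11.  9.]
top white [250.9 287. ] 127 [488. 236.  12.] [10.8 11.7]
top red [446.  229.6] 198 [ 599.4 -123.8  106. ] [array([611., -69., 106.]), array([ 591., -179.,  106.])]
top dark [417.3 199.6] 183 [645.2 -66.  132. ]
top dark [453.9 200. ] 243 [ 648.2 -131.9  132. ]
top dark [451.  259.6] 1478 [ 537.9 -126.9  132. ]
top dark [409.1 237.4] 191 [573.9 -52.5 132. ]
scene white [213.6 258.7] 1106 [477. 285.  12.] [ 26.7 112.1]
scene white [322.4 251.4] 780 [652. 174.  12.] [45.4 26.2]
scene white [234.2 269.7] 177 [483. 224.  12.] [17.7 12. ]
scene white [286.4 292.5] 203 [507.  99.  12.] [14.3 18.4]
scene white [206.  314.7] 138 [369. 128.  12.] [58.3  5.2]
scene white [310.8 310.1] 548 [504.  30.  12.] [13.7 69.4]
scene white [185.8 324. ] 150 [332. 126.  12.] [17. 15.]
scene white [267.2 327.5] 58 [423.  36.  12.] [ 5. 16.]
scene white [282.2 326.8] 33 [441.  22.  12.] [10.  5.]
scene red [431.3 278.7] 134 [ 597.7 -131.3  106. ] [array([609., -74., 106.]), array([ 591., -177.,  106.])]
scene dark [459.7 258.5] 410 [ 637.4 -148.   132. ]
(array([ 602.0895817 , -125.97942299,  101.43156781]), [1.7, 1.7])
wristcam [ 75.9 573.5 383.1] look [ 0.225 -0.058 -0.973] right [ 0.241  0.971 -0.002] 331.8481862773922 331.8481862773922 319.4383413698499 236.89177102339303
[138.12790572 557.70325398 190.13702332] [-1.79913646e+02 -1.33723127e-03  1.66089263e+02]
```

```bash
python3 -m jog '{"jaw":[60,60,60,60,60,60,60,60,60,60],"slide":[[-0.93,-0.65,0],[-0.93,-0.65,0],[-0.93,-0.65,0],[-0.93,-0.65,0],[-0.93,-0.65,0],[-0.93,-0.65,0],[-0.93,-0.65,0],[-0.93,-0.65,0],[-0.93,-0.65,0],[-0.93,-0.65,0]],"spin":[0,0,0,0,0,0,0,0,0,0]}'
python3 -m jog '{"jaw":[60,60,60,60,60,60,60],"slide":[[-0.93,-0.65,0.5],[-0.93,-0.65,0.5],[-0.93,-0.65,0.5],[-0.93,-0.65,0.5],[-0.93,-0.65,0.5],[0,0,0],[0,0,0]],"spin":[0,0,0,0,0,0,0]}'
python3 - <<'E'
from h import *
import json
s=env.state();m=env.camera_model('wrist');f=env.grab_frame('wrist')
print(s['ee_pos'],s['ee_rot'],s['qpos'])
cv2.imwrite('pics/w1.png',f[:,:,::-1]);json.dump({k:np.array(v).tolist() for k,v in m.items()},open('w1.json','w'))
E
```

```text
time_s: 1.1
ee_pos: [362.7, 300.5, 190.6]
ee_rot: [-180.0, -0.0, 166.1]
force: [0.3, 0.3, 0.4]
gripper_width: 60.0
gripper_force: 0.0
time_s: 1.8
ee_pos: [473.8, 173.2, 115.3]
ee_rot: [-180.0, -0.1, 166.0]
force: [-0.3, 0.3, 0.1]
gripper_width: 60.3
gripper_force: 0.0
[473.79755058 173.20666869 115.27740564] [-1.79972314e+02 -1.04692061e-01  1.65984402e+02] [ 1.87509507e+01  1.57089339e+01  1.05222189e+02  3.88727652e-02
  5.91719013e+01 -5.72534278e+01]
```

View pics/w1.png

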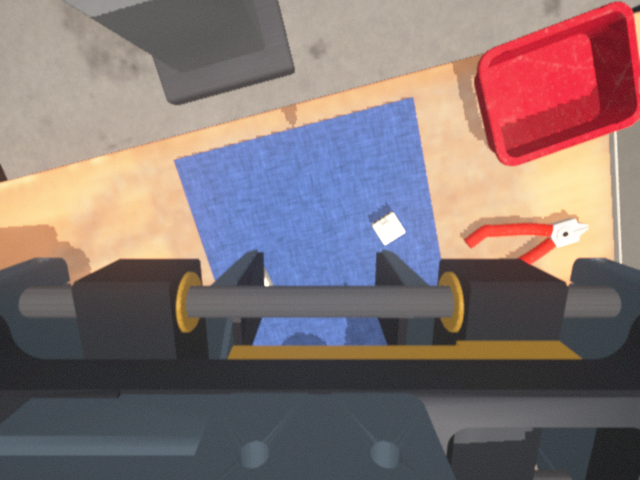

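The wrist image shows conn_1 at (388,228) on the mat, conn_2 is hidden behind the left finger near (265,280). Image up is towards the robot, so I move the TCP further out to uncover both.

```bash
python3 -m jog '{"jaw":[60,60,60,60,60,60],"slide":[[-1,0.1,0],[-1,0.1,0],[-0.6,0.1,0],[0,0,0],[0,0,0],[0,0,0]],"spin":[0,0,0,-0.9,-0.9,0]}'
python3 - <<'E'
from h import *
import json
s=env.state();m=env.camera_model('wrist');f=env.grab_frame('wrist')
print(s['ee_pos'],s['ee_rot'])
cv2.imwrite('pics/w2.png',f[:,:,::-1]);json.dump({k:np.array(v).tolist() for k,v in m.items()},open('w2.json','w'))
a=cv2.imread('pics/w1.png')[208:248,368:408];sc=cv2.imread('pics/scene0.png');b=sc[255:285,219:249];c=sc[277:307,271:301]
w=f[:,:,::-1]
cs=[]
for P in [(488,234,12),(509,104,16)]:
    u,v=proj(m,P).astype(int);print(u,v);cs.append(w[max(v-20,0):v+20,u-20:u+20])
up=lambda i:cv2.resize(i,(260,260),interpolation=cv2.INTER_CUBIC)
r1=np.hstack([up(a),up(b),up(c)]);r2=np.hstack([up(cs[0]),up(cs[1]),cv2.resize(w,(260,260))])
cv2.imwrite('pics/comp1.png',np.vstack([r1,r2]))
E
```

```text
time_s: 2.45
ee_pos: [551.6, 164.9, 116.4]
ee_rot: [180.0, 0.0, -179.4]
force: [-0.4, -0.2, -0.1]
gripper_width: 60.1
gripper_force: 0.0
[551.56755522 164.924896   116.44441342] [ 1.79969761e+02  3.30383830e-02 -1.79426107e+02]
399 159
250 182
```

View pics/comp1.png

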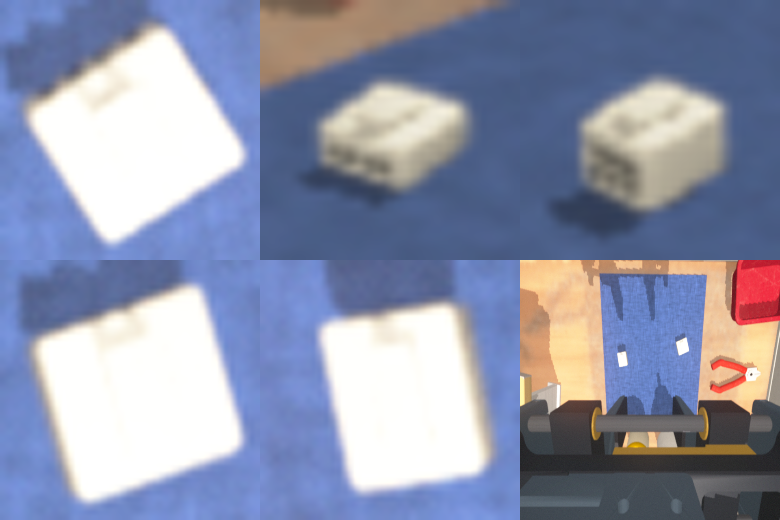

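Both pin faces point towards the robot (-x): latch sits on the upper image side, holes visible in the scene crops. Measuring the poses from the two wrist views plus top.

```bash
cat >> h.py <<'E'
import json
def load(n): return json.load(open(n+'.json'))
def corners(img,m,P,z,vmin=150,r=30):
    u,v=proj(m,P).astype(int);h=cv2.cvtColor(img,cv2.COLOR_BGR2HSV).astype(int)
    x0,y0=max(u-r,0),max(v-r,0);s=h[y0:v+r,x0:u+r]
    k=8;big=cv2.resize(img[y0:v+r,x0:u+r],None,fx=k,fy=k,interpolation=cv2.INTER_CUBIC);hb=cv2.cvtColor(big,cv2.COLOR_BGR2HSV).astype(int)
    b=max(blobs((hb[...,2]>vmin)&(hb[...,1]<60),500),key=lambda b:b[1])
    px=(cv2.boxPoints(b[2])+.5)/k-.5+[x0,y0];c=(np.array(b[2][0])+.5)/k-.5+[x0,y0]
    W=np.array([onz(m,q,z) for q in px])[:,:2];e=np.roll(W,-1,0)-W;L=np.linalg.norm(e,axis=1)
    a=np.degrees(np.arctan2(e[:,1],e[:,0]))
    return c,onz(m,c,z),L.round(1),((a+45)%90-45).round(1)
E
python3 - <<'E'
from h import *
w1,w2,t=[cv2.imread(f'pics/{n}.png') for n in('w1','w2','top0')];m1,m2,mt=load('w1'),load('w2'),env.camera_model('top')
for vm in (150,215):
  for nm,P,z,vs in(('c1',(488,234,12),12,((w1,m1),(w2,m2),(t,mt))),('c2',(509,104,16),16,((w2,m2),(t,mt)))):
    o=[]
    for i,m in vs:
        r=corners(i,m,P,z,vm if i is not t else 130,30 if i is not t else 12);o.append((m,r[0]));print(vm,nm,*r)
    print('tri',tri(o), tri(o[:2]))
E
```

```text
150 c1 [388.11280632 227.84334755] [486.89908049 234.40416555  12.        ] [24.  25.2 24.4 25.4] [19.2 20.  19.8 19.1]
150 c1 [399.45974159 159.00867844] [487.92786059 233.99792567  12.        ] [24.9 24.6 25.3 24.7] [17.6 21.8 17.9 20.7]
150 c1 [250.87936306 287.01488686] [487.77028968 236.05936407  12.        ] [22.7 22.  22.6 21.9] [19.9 20.9 19.9 21.1]
tri (array([488.2821372 , 235.79402081,   6.46998046]), [0.5, 0.6, 1.1]) (array([487.94777105, 235.01585564,   7.81154132]), [0.0, 0.0])
150 c2 [252.29018402 182.441082  ] [509.13457551 105.6355207   16.        ] [20.9 24.2 21.3 24.3] [11.4  9.7 11.6  8.7]
150 c2 [317.76641464 279.62799454] [509.14694057 106.26758358  16.        ] [18.2 22.1 18.1 22.1] [9.4 9.2 9.4 9.4]
tri (array([508.83596902, 106.18206677,  18.4599475 ]), [0.1, 0.1]) (array([508.83596902, 106.18206677,  18.4599475 ]), [0.1, 0.1])
215 c1 [388.64101791 228.66381073] [487.76616342 234.72185896  12.        ] [23.8 23.5 24.2 23.8] [19.8 20.5 20.4 19.7]
215 c1 [400.23522568 159.35078812] [488.21169405 234.69401933  12.        ] [24.3 23.2 24.7 23.4] [19.4 23.5 19.7 22.5]
215 c1 [250.87936306 287.01488686] [487.77028968 236.05936407  12.        ] [22.7 22.  22.6 21.9] [19.9 20.9 19.9 21.1]
tri (array([488.3190274 , 235.68118415,   9.05042151]), [0.5, 0.3, 0.8]) (array([488.20040101, 235.02491974,  10.38161822]), [0.1, 0.1])
215 c2 [251.47718048 182.70408821] [509.36934883 104.91583671  16.        ] [19.2 24.  19.6 24.1] [11.3  9.5 11.5  8.6]
215 c2 [317.76641464 279.62799454] [509.14694057 106.26758358  16.        ] [18.2 22.1 18.1 22.1] [9.4 9.2 9.4 9.4]
tri (array([508.66348757, 106.04880386,  20.7918106 ]), [0.4, 0.4]) (array([508.66348757, 106.04880386,  20.7918106 ]), [0.4, 0.4])
```

conn_1 at about (488,235) yaw 20°, conn_2 at (509,105.5) yaw 9.5°, sizes and heights agree. Now view the plate with the wrist camera at the same tool yaw, so calibration errors cancel.

```bash
python3 -m jog '{"jaw":[60,60,60,60,60,60,60,60,60,60],"slide":[[-0.1,-0.7,-0.9],[-0.1,-1,-0.9],[-0.1,-1,-0.7],[-0.1,-1,-0.3],[-0.1,-1,0],[-0.1,-1,0],[-0.1,-1,0],[-0.1,-1,0],[-0.1,-1,0],[-0.1,-0.7,0]],"spin":[0,0,0,0,0,0,0,0,0,0]}'
python3 -m jog '{"jaw":[60,60],"slide":[[0,0,0],[0,0,0]],"spin":[0,0]}'
python3 - <<'E'
from h import *
s=env.state();m=env.camera_model('wrist');f=env.grab_frame('wrist')
cv2.imwrite('pics/w3.png',f[:,:,::-1]);json.dump({k:np.array(v).tolist() for k,v in m.items()},open('w3.json','w'))
mt,ms=env.camera_model('top'),env.camera_model('scene');print('bottle cap',tri([(mt,(263.5,184)),(ms,(315.5,200))]),'jar lid',tri([(mt,(306,196)),(ms,(340,234))]))
w=cv2.resize(f[60:260,180:440,::-1],(780,600),interpolation=cv2.INTER_CUBIC);cv2.imwrite('pics/w3c.png',w)
E
```

```text
time_s: 3.5
ee_pos: [584.3, -119.1, 200.3]
ee_rot: [-180.0, 0.0, -179.7]
force: [-0.1, 0.9, 0.4]
gripper_width: 59.7
gripper_force: 0.0
time_s: 3.7
ee_pos: [584.2, -117.4, 200.0]
ee_rot: [180.0, 0.0, -179.6]
force: [-0.4, -0.7, 0.3]
gripper_width: 60.2
gripper_force: 0.0
bottle cap (array([670.20326779, 216.76992165, 101.45623691]), [0.7, 0.7]) jar lid (array([664.94503258, 138.21717811,  58.72949266]), [0.1, 0.1])
```

View pics/w3c.png

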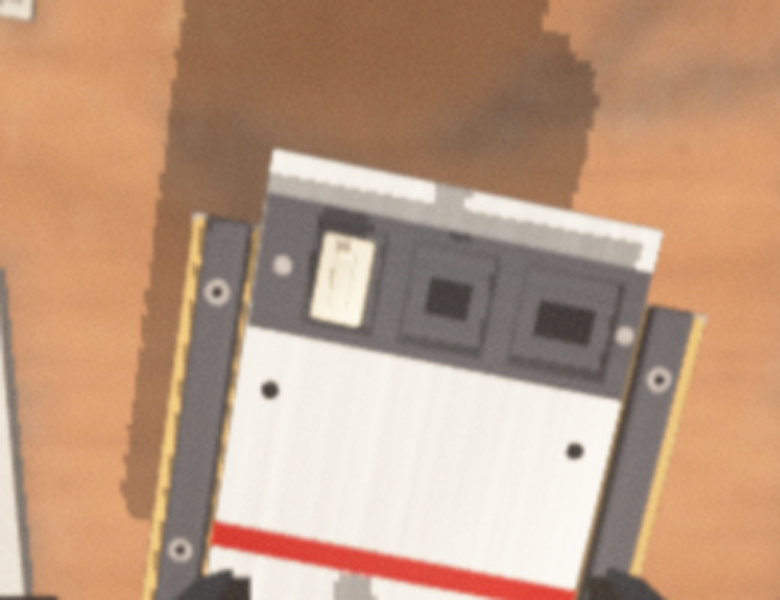

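The crop shows conn_3 at (342,279), the pocket floors with dark holes at (449,298) and (564,323), plate front corners (273,150)/(662,232), the rail ends at y≈213–316 px and the red band from (212,533) to (580,597). Casting these.

```bash
python3 - <<'E'
from h import *
m=load('w3');g=lambda x,y,z:onz(m,((x+.5)/3-.5+180,(y+.5)/3-.5+60),z)[:2]
def an(a,b): d=b-a; return round(float(np.degrees(np.arctan2(-d[0],d[1]))),2),round(float(np.hypot(*d)),1)
P={'plate front R-L':(g(273,150,106),g(662,232,106)),'block rear':(g(248,327,114),g(620,398,114)),'band':(g(212,533,106),g(580,597,106)),'rail ends':(g(222,216,110),g(678,311,110))}
for k,(a,b) in P.items(): print(k,a.round(1),b.round(1),'mid',((a+b)/2).round(1),'yaw,len',an(a,b))
print('side dir',an(*[g(248,327,114),g(265,193,114)]))
for k,q in {'h2':(449,298,110),'h1':(564,323,110),'c3':(342,279,124)}.items(): print(k,g(*q).round(1))
# pocket top outlines (at z=114) refined by image? floor-level corner guesses
for k,cs in {'n2':((413,240),(498,255),(485,355),(400,340)),'n1':((525,262),(622,282),(605,382),(508,365))}.items():
    W=np.array([g(*c,114) for c in cs]);print(k,W.mean(0).round(1),[round(float(np.linalg.norm(W[i]-W[i-1])),1) for i in range(4)])
mt=env.camera_model('top')
E
```

```text
plate front R-L [ 482.3 -158. ] [502.9 -51. ] mid [ 492.6 -104.5] yaw,len (-10.91, 109.0)
block rear [ 529.2 -165. ] [547.9 -61.8] mid [ 538.5 -113.4] yaw,len (-10.29, 104.9)
band [ 589.4 -179. ] [608.5 -69. ] mid [ 598.9 -124. ] yaw,len (-9.85, 111.6)
rail ends [ 499.8 -171.7] [524.1 -46.1] mid [ 512.  -108.9] yaw,len (-10.98, 127.9)
side dir (80.77, 35.5)
h2 [ 521.1 -109.8]
h1 [527.6 -77.6]
c3 [ 516.3 -138.3]
n2 [ 521.1 -109.9] [26.7, 23.3, 26.8, 23.8]
n1 [527.6 -77.9] [27.9, 27.0, 27.2, 27.5]
```

```bash
python3 -m jog '{"jaw":[60,60,60,60],"slide":[[0.2,1,0],[0.2,1,0],[0.2,0.6,0],[0,0,0]],"spin":[0,0,0,0]}'
python3 - <<'E'
from h import *
m=env.camera_model('wrist');f=env.grab_frame('wrist')[:,:,::-1].copy()
cv2.imwrite('pics/w4.png',f);m3=load('w3');f3=cv2.imread('pics/w3.png')
def hole(f,m,P):
    u,v=proj(m,P);k=6;u0,v0=int(u)-9,int(v)-9
    g=cv2.resize(cv2.cvtColor(f[v0:v0+19,u0:u0+19],cv2.COLOR_BGR2GRAY),None,fx=k,fy=k,interpolation=cv2.INTER_CUBIC)
    b=min([b for b in blobs(g<(int(g.min())+np.median(g))/2,60)],key=lambda b:np.hypot(*(b[0]-57)))
    return (b[0]+.5)/k-.5+[u0,v0],b[1]
for P in((521.1,-109.8,110),(527.6,-77.6,110)):
    a,b=hole(f3,m3,P),hole(f,m,P);print(a,b,tri([(m3,a[0]),(m,b[0])]),onz(m3,a[0],110),onz(m,b[0],110))
E
python3 -m jog '{"jaw":[60,60,60,60,60,60,60,60,60,60],"slide":[[0.26,1,0],[0.26,1,0],[0.26,1,0],[0.26,1,0],[0.26,1,0.4],[0.26,1,0.8],[0.26,1,0.8],[0.26,1,0.8],[0.26,1,0],[0.26,0.2,0]],"spin":[0,0,0,0,0,0,0,0,0,0]}'
python3 -m jog '{"jaw":[44,44,44,44,44,44,44,44,44,44],"slide":[[0,0,0],[0,0,0],[0,0,0],[0,0,0],[0,0,0],[0,0,0],[0,0,0],[0,0,0],[0,0,0],[0,0,0]],"spin":[0.98,0.98,0.98,0.98,0.98,0.98,0.98,0.98,0.98,0]}'
```

```text
time_s: 4.15
ee_pos: [564.8, -36.9, 200.3]
ee_rot: [179.9, -0.0, -179.3]
force: [-0.1, -0.8, 0.1]
gripper_width: 59.8
gripper_force: 0.0
(array([329.04273589, 159.21706804]), 5066) (array([233.78669055, 181.81050955]), 5024) (array([ 521.25504388, -109.96630786,  109.2326291 ]), [0.0, 0.0]) [ 521.23587671 -109.99228043  110.        ] [ 521.21473954 -109.76813234  110.        ]
(array([368.70363505, 166.97509162]), 3911) (array([272.13422613, 189.5754045 ]), 5171) (array([527.17997618, -77.18190976, 112.51818258]), [0.1, 0.1]) [527.31931731 -76.7954488  110.        ] [527.34414813 -77.55054126 110.        ]
time_s: 5.2
ee_pos: [485.2, 237.2, 115.1]
ee_rot: [180.0, -0.0, -179.4]
force: [0.4, -0.3, -0.7]
gripper_width: 59.8
gripper_force: 0.0
time_s: 6.2
ee_pos: [486.0, 234.3, 116.4]
ee_rot: [179.9, 0.0, 109.9]
force: [0.1, -0.4, -0.2]
gripper_width: 43.7
gripper_force: 0.0
```

```bash
python3 -m jog '{"jaw":[40,40,40,40,40,40],"slide":[[0,0.06,1],[0,0,1],[0,0,0.8],[0,0,0.6],[0,0,0],[0,0,0]],"spin":[0,0,0,0,0,0]}'; python3 -c "
from workcell import env
for i in range(3): print(env.state()['ee_pos'],env.state()['ee_rot'])"
```

```text
time_s: 6.8
ee_pos: [487.6, 235.5, 14.3]
ee_rot: [180.0, 0.0, 110.0]
force: [1.2, -0.7, 0.2]
gripper_width: 39.7
gripper_force: 0.0
[487.60758194 235.47735364  14.30947077] [1.79970452e+02 3.80180905e-03 1.10001734e+02]
[487.60758194 235.47735364  14.30947077] [1.79970452e+02 3.80180905e-03 1.10001734e+02]
[487.60758194 235.47735364  14.30947077] [1.79970452e+02 3.80180905e-03 1.10001734e+02]
```

```bash
python3 -m jog '{"jaw":[40,18,18,18,18],"slide":[[-0.02,0,0.2],[0,0,0],[0,0,0],[0,0,0],[0,0,0]],"spin":[0,0,0,0,0]}' 15
python3 -m jog '{"jaw":[18,18,18,18,18,18,18],"slide":[[0,0,0],[0,0,-0.3],[0,0,-1],[0,0,-1],[0,0,-1],[0,0,-1],[0,0,0]],"spin":[0,0,0,0,0,0,0]}'
```

```text
time_s: 7.3
ee_pos: [487.5, 235.2, 8.2]
ee_rot: [180.0, -0.0, 109.9]
force: [-0.7, -0.6, 0.7]
gripper_width: 18.2
gripper_force: 0.0
time_s: 8.0
ee_pos: [490.1, 236.4, 141.9]
ee_rot: [179.4, -0.1, 109.9]
force: [1.1, -0.5, 0.7]
gripper_width: 18.2
gripper_force: 0.0
```

The grip closed to 18 mm with no force: the grasp missed. Looking.

```bash
python3 - <<'E'
from h import *
t=env.grab_frame('top')[:,:,::-1];s=env.grab_frame('scene')[:,:,::-1]
cv2.imwrite('pics/t5.png',t);cv2.imwrite('pics/s5.png',s)
a=cv2.resize(t[230:350,220:345],(400,384),interpolation=cv2.INTER_CUBIC);b=cv2.resize(s[180:330,150:340],(400,384)[:2],interpolation=cv2.INTER_CUBIC)
cv2.imwrite('pics/c5.png',np.hstack([a,b]))
E
```

```text
(no output)
```

View pics/c5.png

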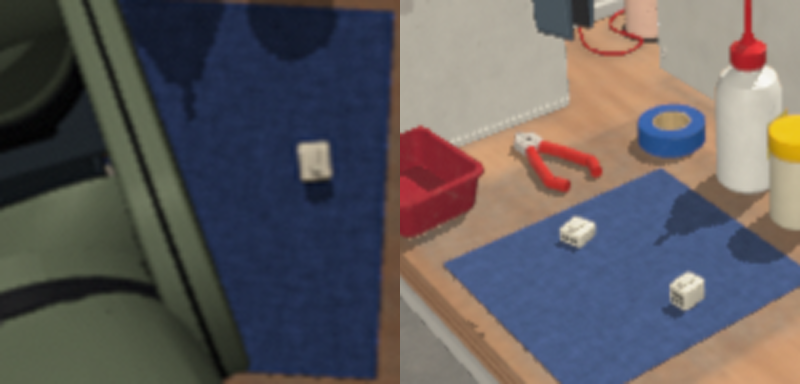

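Connector still lies on the mat, near (577,232) in the right crop. Comparing its scene-image position to before and the gripper's location.

```bash
python3 - <<'E'
from h import *
ms=env.camera_model('scene')
for n in('scene0','s5'):
    i=cv2.imread(f'pics/{n}.png');h=cv2.cvtColor(i,cv2.COLOR_BGR2HSV).astype(int);roi=np.zeros(i.shape[:2],bool);roi[257:285,215:262]=1
    for b in blobs((h[...,2]>110)&(h[...,1]<90)&roi,50): print(n,b[0],b[1],b[2][1:],onz(ms,b[0],8))
m=env.camera_model('wrist');w=env.grab_frame('wrist')[:,:,::-1];cv2.imwrite('pics/w5.png',w)
print(proj(m,(488,235,12)),proj(ms,env.state()['ee_pos']))
h=cv2.cvtColor(w,cv2.COLOR_BGR2HSV).astype(int)
for b in blobs((h[...,2]>190)&(h[...,1]<50),150):
    print(b[0],b[1],onz(m,b[0],12).round(0))
a=cv2.resize(cv2.imread('pics/s5.png')[90:290,130:330],(400,400),interpolation=cv2.INTER_CUBIC);cv2.imwrite('pics/c6.png',np.hstack([a,cv2.resize(w[150:400,200:450],(400,400))]))
E
```

```text
scene0 [224.52272727 259.99242424] 132 ((9.0, 27.0), 90.0) [493.29029794 274.28237927   8.        ]
scene0 [234.11666667 269.81111111] 180 ((17.708751678466797, 12.016654968261719), 18.43494987487793) [486.3585147 229.9306175   8.       ]
s5 [224.57142857 260.02255639] 133 ((9.0, 27.0), 90.0) [493.29613687 274.11800317   8.        ]
s5 [234.16574586 269.79558011] 181 ((17.708751678466797, 12.016654968261719), 18.43494987487793) [486.45897416 229.92169788   8.        ]
[319.08722842 225.7220002 ] [227.90092081 204.34021664]
[426.77014531  75.98678996] 757 [532. 395.  12.]
[319.54240283 225.45759717] 566 [488. 235.  12.]
[506.48244382 331.66081461] 1424 [714. 195.  12.]
```

View pics/c6.png

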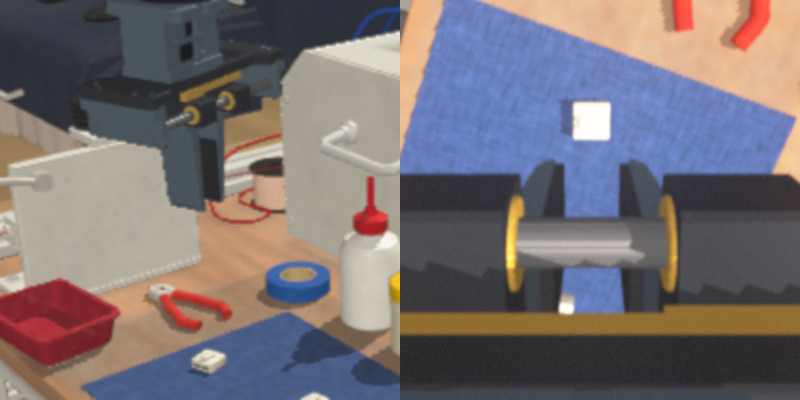

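The connector has not moved at all; in the scene view the fingertips end near (225,194), about 10 px above the projected TCP (228,204), so the tips seem higher than the TCP says. Checking that number.

```bash
python3 - <<'E'
from h import *
ms=env.camera_model('scene');s=env.state();p=np.array(s['ee_pos']);print(p,s['gripper_width'])
ty=np.array([np.sin(np.radians(110)),-np.cos(np.radians(110)),0]);tx=np.array([np.cos(np.radians(110)),np.sin(np.radians(110)),0])
for nm,o in(('near finger mid',-ty*16),('near inner',-ty*9-tx*16),('far inner',ty*9-tx*16)):
    for dz in(0,10,20): print(nm,dz,proj(ms,p+o+[0,0,dz]).round(1))
i=cv2.imread('pics/s5.png');cv2.imwrite('pics/c7.png',cv2.resize(i[150:220,200:260],(600,700)[:2],interpolation=cv2.INTER_NEAREST)[:600])
E
```

```text
[486.72242789 234.82267007 136.54819572] 18.070861402581592
near finger mid 0 [222.1 207.4]
near finger mid 10 [221.7 202.1]
near finger mid 20 [221.3 196.7]
near inner 0 [232.1 207.8]
near inner 10 [231.7 202.5]
near inner 20 [231.3 197.1]
far inner 0 [238.4 204.3]
far inner 10 [238. 199.]
far inner 20 [237.7 193.7]
```

View pics/c7.png

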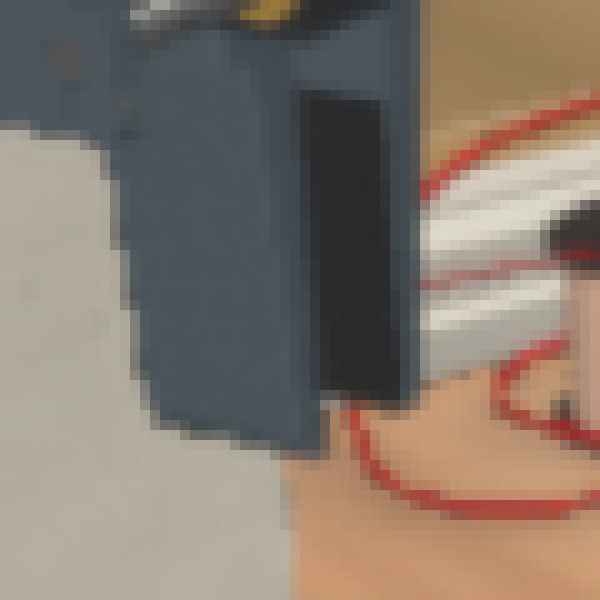

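```bash
cat > tip.py <<'E'
from h import *
import sys
ms=env.camera_model('scene');s=env.state();i=env.grab_frame('scene')[:,:,::-1].astype(np.uint8)
p=np.array(s['ee_pos']);yaw=np.radians(s['ee_rot'][2]);ty=np.array([np.sin(yaw),-np.cos(yaw),0]);tx=np.array([np.cos(yaw),np.sin(yaw),0])
w=s['gripper_width']/2
for nm,o in(('near',-ty*(w+3)-tx*11),('near2',-ty*(w+8)-tx*11)):
    h=cv2.cvtColor(i,cv2.COLOR_BGR2HSV).astype(int);col=[]
    for dz in np.arange(-6,50,1.):
        u,v=proj(ms,p+o+[0,0,dz]).round().astype(int);col.append((int(dz),tuple(int(c) for c in h[v,u])))
    k=next((d for d,c in col if 90<c[0]<115 and c[1]>60 and c[2]<125),None)
    print(nm,p.round(1),round(2*w,1),'tip starts dz=',k)
E
python3 tip.py
python3 -m jog '{"jaw":[44,44,44,44,44],"slide":[[0,0,0],[0,0,0],[0,0,0],[0,0,0],[0,0,0]],"spin":[0,0,0,0,0]}'
python3 tip.py
```

```text
near [486.7 234.8 136.5] 18.1 tip starts dz= None
near2 [486.7 234.8 136.5] 18.1 tip starts dz= None
time_s: 8.7
ee_pos: [487.3, 235.1, 136.7]
ee_rot: [-180.0, -0.0, 109.9]
force: [0.3, 0.4, -0.7]
gripper_width: 44.2
gripper_force: 0.0
near [487.3 235.1 136.7] 44.2 tip starts dz= None
near2 [487.3 235.1 136.7] 44.2 tip starts dz= None
```

```bash
sed -i 's/^    k=.*$/    k=[(d,c) for d,c in col][::3]/' tip.py; python3 tip.py; python3 -c "
from workcell import env
import cv2
i=env.grab_frame('scene')[:,:,::-1];cv2.imwrite('pics/c8.png',cv2.resize(i[130:220,190:280],(600,600),interpolation=cv2.INTER_NEAREST))"
```

```text
near [487.3 235.1 136.8] 44.0 tip starts dz= [(-6, (21, 27, 179)), (-3, (21, 27, 179)), (0, (21, 27, 179)), (3, (21, 28, 179)), (6, (22, 27, 178)), (9, (23, 26, 179)), (12, (22, 27, 180)), (15, (22, 27, 180)), (18, (22, 26, 174)), (21, (20, 13, 114)), (24, (102, 51, 90)), (27, (101, 48, 91)), (30, (101, 48, 90)), (33, (102, 50, 92)), (36, (102, 49, 93)), (39, (102, 50, 91)), (42, (101, 48, 91)), (45, (102, 50, 92)), (48, (102, 49, 93))]
near2 [487.3 235.1 136.8] 44.0 tip starts dz= [(-6, (21, 27, 179)), (-3, (22, 27, 179)), (0, (21, 28, 180)), (3, (21, 28, 180)), (6, (21, 28, 180)), (9, (21, 28, 181)), (12, (21, 28, 181)), (15, (22, 26, 179)), (18, (21, 27, 179)), (21, (22, 27, 177)), (24, (100, 8, 94)), (27, (102, 48, 90)), (30, (102, 50, 91)), (33, (101, 48, 91)), (36, (102, 50, 91)), (39, (100, 50, 91)), (42, (102, 50, 91)), (45, (102, 50, 91)), (48, (102, 50, 91))]
```

View pics/c8.png

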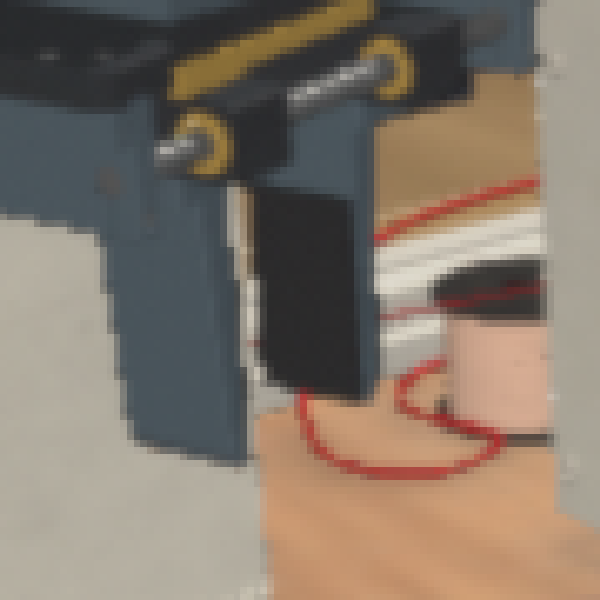

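The tips start about 21 mm above the reported TCP (both openings), so my grasp closed over the connector. I'll find the tip height by touching the mat gently while straddling it.

```bash
python3 -m jog '{"jaw":[40,40,40,40,40,40,40],"slide":[[0,0,1],[0,0,1],[0,0,1],[0,0,1],[0,0,0.4],[0,0,0],[0,0,0]],"spin":[0,0,0,0,0,0,0]}'
python3 -m jog '{"jaw":[40,40,40,40],"slide":[[0,0,0.2],[0,0,0.15],[0,0,0],[0,0,0]],"spin":[0,0,0,0]}'
python3 -m jog '{"jaw":[40,40],"slide":[[0,0,0.1],[0,0,0]],"spin":[0,0]}'
python3 -m jog '{"jaw":[40,40],"slide":[[0,0,0.07],[0,0,0]],"spin":[0,0]}'
```

```text
time_s: 9.55
ee_pos: [488.2, 235.5, 5.8]
ee_rot: [179.9, -0.0, 109.9]
force: [0.5, -0.8, 1.2]
gripper_width: 39.6
gripper_force: 0.0
time_s: 9.95
ee_pos: [487.4, 235.1, -5.4]
ee_rot: [180.0, -0.0, 109.9]
force: [-0.5, 0.8, 1.4]
gripper_width: 40.1
gripper_force: 0.0
time_s: 10.15
ee_pos: [487.1, 235.0, -8.9]
ee_rot: [-180.0, -0.0, 109.9]
force: [-0.5, -0.4, -0.1]
gripper_width: 40.0
gripper_force: 0.0
time_s: 10.35
ee_pos: [487.1, 235.0, -11.0]
ee_rot: [-180.0, -0.0, 109.9]
force: [0.0, 0.5, 0.9]
gripper_width: 39.9
gripper_force: 0.0
```

```bash
python3 -m jog '{"jaw":[40,40],"slide":[[0,0,0.07],[0,0,0]],"spin":[0,0]}'
python3 -m jog '{"jaw":[40,40],"slide":[[0,0,0.07],[0,0,0]],"spin":[0,0]}'
python3 -m jog '{"jaw":[40,40],"slide":[[0,0,0.07],[0,0,0]],"spin":[0,0]}'
python3 -m jog '{"jaw":[40,40],"slide":[[0,0,0.05],[0,0,0]],"spin":[0,0]}'
```

```text
time_s: 10.55
ee_pos: [487.1, 235.0, -13.1]
ee_rot: [-180.0, -0.0, 109.9]
force: [0.2, 1.1, 0.1]
gripper_width: 40.4
gripper_force: 0.0
time_s: 10.75
ee_pos: [487.1, 235.0, -15.2]
ee_rot: [-180.0, -0.0, 109.9]
force: [-0.6, -0.2, -0.0]
gripper_width: 40.1
gripper_force: 0.0
time_s: 10.95
ee_pos: [487.1, 235.0, -17.3]
ee_rot: [-180.0, -0.0, 109.9]
force: [-0.1, 0.4, -0.7]
gripper_width: 40.1
gripper_force: 0.0
time_s: 11.15
ee_pos: [487.2, 235.1, -18.7]
ee_rot: [-180.0, -0.0, 109.9]
force: [0.2, -0.7, -0.2]
gripper_width: 40.1
gripper_force: 0.0
```

```bash
python3 -m jog '{"jaw":[40,40],"slide":[[0,0,0.03],[0,0,0]],"spin":[0,0]}'
python3 -m jog '{"jaw":[40,40],"slide":[[0,0,0.03],[0,0,0]],"spin":[0,0]}'
```

```text
time_s: 11.35
ee_pos: [487.3, 235.1, -19.5]
ee_rot: [-180.0, -0.0, 109.9]
force: [-0.7, -0.6, -0.3]
gripper_width: 40.3
gripper_force: 0.0
time_s: 11.55
ee_pos: [487.3, 235.1, -20.4]
ee_rot: [-180.0, -0.0, 109.9]
force: [0.8, 1.1, 0.4]
gripper_width: 40.2
gripper_force: 0.0
```

```bash
python3 -m jog '{"jaw":[40,40],"slide":[[0,0,0.03],[0,0,0]],"spin":[0,0]}'
python3 -m jog '{"jaw":[40,40],"slide":[[0,0,0.03],[0,0,0]],"spin":[0,0]}'
python3 -c "
from h import *
i=env.grab_frame('scene')[:,:,::-1];cv2.imwrite('pics/s9.png',i);ms=env.camera_model('scene')
h=cv2.cvtColor(i.copy(),cv2.COLOR_BGR2HSV).astype(int)
for x in (205,210,215,220): print(x,[(y,h[y,x].tolist()) for y in range(262,292,2)])
p=np.array(env.state()['ee_pos']);a=np.radians(110);ty=np.array([np.sin(a),-np.cos(a),0]);tx=np.array([np.cos(a),np.sin(a),0])
for z in(2,6,10): print(z,proj(ms,[*(p-ty*28-tx*11)[:2],z]))
"
```

```text
time_s: 11.75
ee_pos: [487.4, 235.1, -20.8]
ee_rot: [180.0, -0.0, 109.9]
force: [-0.8, 1.1, 4.3]
gripper_width: 40.4
gripper_force: 2.1
time_s: 11.95
ee_pos: [487.4, 235.2, -20.8]
ee_rot: [180.0, -0.0, 109.9]
force: [-1.4, -0.8, 11.0]
gripper_width: 40.1
gripper_force: 5.6
205 [(262, [13, 90, 172]), (264, [14, 86, 171]), (266, [14, 83, 168]), (268, [14, 85, 171]), (270, [119, 41, 138]), (272, [111, 112, 98]), (274, [112, 109, 91]), (276, [111, 109, 89]), (278, [111, 109, 91]), (280, [110, 109, 89]), (282, [111, 105, 90]), (284, [111, 105, 92]), (286, [111, 109, 89]), (288, [111, 108, 90]), (290, [110, 108, 90])]
210 [(262, [13, 90, 164]), (264, [14, 86, 163]), (266, [14, 83, 163]), (268, [150, 16, 115]), (270, [111, 106, 91]), (272, [110, 110, 88]), (274, [111, 106, 87]), (276, [110, 108, 87]), (278, [110, 107, 88]), (280, [110, 109, 89]), (282, [111, 106, 91]), (284, [111, 106, 91]), (286, [111, 106, 89]), (288, [110, 107, 88]), (290, [110, 110, 86])]
215 [(262, [12, 41, 123]), (264, [12, 58, 132]), (266, [10, 46, 117]), (268, [110, 101, 91]), (270, [110, 101, 91]), (272, [110, 106, 89]), (274, [111, 106, 91]), (276, [110, 107, 88]), (278, [111, 109, 89]), (280, [110, 107, 88]), (282, [111, 109, 89]), (284, [110, 108, 87]), (286, [110, 110, 90]), (288, [111, 110, 90]), (290, [111, 108, 92])]
220 [(262, [102, 49, 93]), (264, [102, 50, 92]), (266, [101, 52, 93]), (268, [100, 50, 92]), (270, [101, 47, 92]), (272, [101, 52, 93]), (274, [102, 49, 93]), (276, [104, 52, 83]), (278, [110, 106, 87]), (280, [110, 109, 94]), (282, [111, 106, 94]), (284, [111, 106, 91]), (286, [110, 110, 90]), (288, [111, 109, 91]), (290, [110, 106, 87])]
2 [228.63338119 279.52367195]
6 [228.47703354 277.59414542]
10 [228.32016692 275.65821421]
```

Contact at reported z = -20.8, so the tips lie 22.8 mm short of the reported TCP. Rise ~7 mm and grip.

```bash
python3 -m jog '{"jaw":[40,40,18,18,18,18,18],"slide":[[0,0,-0.24],[0,0,0],[0,0,0],[0,0,0],[0,0,0],[0,0,0],[0,0,0]],"spin":[0,0,0,0,0,0,0]}' 15
python3 -m jog '{"jaw":[18,18,18,18],"slide":[[0,0,-0.2],[0,0,-0.8],[0,0,0],[0,0,0]],"spin":[0,0,0,0]}'
```

```text
time_s: 12.7
ee_pos: [487.2, 235.1, -15.1]
ee_rot: [-180.0, -0.0, 109.9]
force: [-0.3, 0.2, -0.2]
gripper_width: 21.7
gripper_force: 15.0
time_s: 13.1
ee_pos: [487.7, 235.3, 15.6]
ee_rot: [179.9, -0.0, 109.9]
force: [-0.1, -0.1, 0.1]
gripper_width: 21.7
gripper_force: 15.0
```

```bash
python3 -m jog '{"jaw":[18,18,18,18,18,18,18,18,18,18],"slide":[[0,0,-1],[-0.5,0,-1],[-0.93,-0.23,-1],[-1,-0.23,-1],[-1,-0.23,-0.5],[-1,-0.23,0],[-1,-0.23,0],[-1,-0.23,0],[-1,-0.23,0],[-1,-0.23,0]],"spin":[0,0,0,0,0,0,0,0,0,0]}'
python3 -m jog '{"jaw":[18,18,18,18,18,18,18,18],"slide":[[-1,-0.23,0],[-0.8,-0.23,0],[0,0,0],[0,0,0],[0,0,0],[0,0,0],[0,0,0],[0,0,0]],"spin":[0,0,0.95,0.95,0.95,0.95,0,0]}'
```

```text
time_s: 14.1
ee_pos: [521.0, -22.7, 149.0]
ee_rot: [-179.9, -0.0, 109.9]
force: [0.3, -0.3, -0.7]
gripper_width: 21.8
gripper_force: 15.0
time_s: 14.9
ee_pos: [526.6, -76.9, 149.3]
ee_rot: [-179.9, -0.0, 79.7]
force: [0.6, 0.2, 0.5]
gripper_width: 21.5
gripper_force: 15.0
```

```bash
python3 -m jog '{"jaw":[18,18,18,18,18],"slide":[[0,0.03,0.8],[0,0,0.6],[0,0,0.3],[0,0,0],[0,0,0]],"spin":[0,0,0,0,0]}'
python3 - <<'E'
from h import *
print(env.state()['ee_pos'])
m=env.camera_model('top');i=env.grab_frame('top')[:,:,::-1];cv2.imwrite('pics/t10.png',i)
s=env.grab_frame('scene')[:,:,::-1];cv2.imwrite('pics/s10.png',s)
w=env.grab_frame('wrist')[:,:,::-1];cv2.imwrite('pics/w10.png',w)
cv2.imwrite('pics/c10.png',np.hstack([cv2.resize(s[230:330,340:470],(520,400),interpolation=cv2.INTER_CUBIC),cv2.resize(w[150:350,250:390],(280,400),interpolation=cv2.INTER_CUBIC)]))
E
```

```text
time_s: 15.4
ee_pos: [528.4, -77.2, 99.5]
ee_rot: [180.0, -0.0, 79.6]
force: [0.1, 0.2, -0.2]
gripper_width: 21.4
gripper_force: 15.0
[528.39641084 -77.17182302  99.46945159]
```

View pics/c10.png

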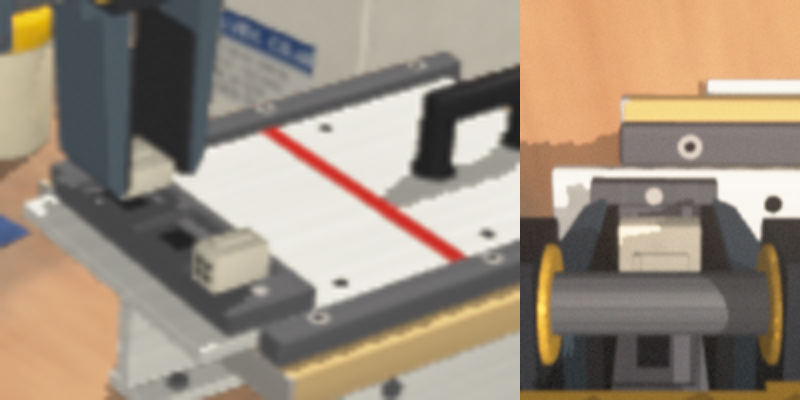

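Scene crop: conn_1 hangs over the widest pocket, square with the plate, conn_3 with its holes to the front. Lowering in steps with the force watched.

```bash
python3 -m jog '{"jaw":[18,18,18,18],"slide":[[0,-0.02,0.1],[0,0,0.04],[0,0,0],[0,0,0]],"spin":[0,0,0,0]}'
python3 -m jog '{"jaw":[18,18],"slide":[[0,0,0.04],[0,0,0]],"spin":[0,0]}'
python3 -m jog '{"jaw":[18,18],"slide":[[0,0,0.04],[0,0,0]],"spin":[0,0]}'
```

```text
time_s: 15.95
ee_pos: [527.3, -77.0, 94.9]
ee_rot: [180.0, -0.0, 79.5]
force: [0.7, 0.7, -0.4]
gripper_width: 22.0
gripper_force: 15.0
time_s: 16.15
ee_pos: [527.2, -77.0, 93.5]
ee_rot: [-180.0, -0.0, 79.5]
force: [0.6, -0.8, -0.7]
gripper_width: 21.5
gripper_force: 15.0
time_s: 16.35
ee_pos: [527.5, -77.0, 92.7]
ee_rot: [180.0, -0.0, 79.5]
force: [-0.9, 0.5, 2.0]
gripper_width: 21.5
gripper_force: 15.0
```

```bash
python3 -m jog '{"jaw":[34,34,34,34,34,34],"slide":[[0,0,0],[0,0,0],[0,0,0],[0,0,-0.2],[0,0,-0.8],[0,0,-1]],"spin":[0,0,0,0,0,0]}'
python3 -m jog '{"jaw":[44,44,44,44,44,44,44,44,44,44],"slide":[[0.98,-0.28,0],[0.98,-0.28,0],[0.98,-0.28,0],[0.98,-0.28,0],[0.98,-0.28,0],[0.98,-0.28,0],[0,0,0.6],[0,0,0.7],[0,0,0.7],[0,0,0]],"spin":[0,0,0,0,0,0,-0.85,-0.85,-0.85,0]}'
python3 -m jog '{"jaw":[44,44],"slide":[[0,0,0],[0,0,0]],"spin":[0,0]}'
```

```text
time_s: 16.95
ee_pos: [526.4, -76.9, 152.3]
ee_rot: [-179.8, -0.0, 79.5]
force: [0.1, 1.6, 0.0]
gripper_width: 34.0
gripper_force: 0.0
time_s: 17.95
ee_pos: [507.7, 105.4, 90.4]
ee_rot: [-179.7, -0.0, 99.9]
force: [-0.5, -0.7, 0.1]
gripper_width: 44.0
gripper_force: 0.0
time_s: 18.15
ee_pos: [510.9, 105.7, 93.8]
ee_rot: [179.9, -0.0, 99.8]
force: [0.9, -0.6, 0.2]
gripper_width: 44.2
gripper_force: 0.0
```

```bash
python3 -m jog '{"jaw":[44,44,44,44,44,44],"slide":[[0,-0.04,1],[0,0,1],[0,0,1],[0,0,0.58],[0,0,0],[0,0,0]],"spin":[0,0,0,0,0,0]}'
python3 -m jog '{"jaw":[18,18,18,18,18],"slide":[[0,0,0],[0,0,0],[0,0,0],[0,0,0],[0,0,0]],"spin":[0,0,0,0,0]}' 15
```

```text
time_s: 18.75
ee_pos: [509.8, 105.6, -13.9]
ee_rot: [179.9, -0.0, 99.9]
force: [-0.1, -0.3, 0.1]
gripper_width: 44.1
gripper_force: 0.0
time_s: 19.25
ee_pos: [509.3, 105.5, -14.1]
ee_rot: [179.9, -0.0, 99.9]
force: [-0.4, 0.1, 6.3]
gripper_width: 21.6
gripper_force: 15.0
```

```bash
python3 -m jog '{"jaw":[18,18,18,18,18,18,18,18,18,18],"slide":[[0,0,-0.2],[0,0,-1],[0,0,-1],[-0.54,-0.04,-1],[-1,-0.1,-1],[-1,-0.1,-1],[-1,-0.1,-0.5],[-1,-0.1,0],[-1,-0.2,0],[-1,-0.2,0]],"spin":[0,0,0,0,0,0,0,0,0,0]}'
python3 -m jog '{"jaw":[18,18,18,18,18,18,18],"slide":[[-0.6,0,0],[0,0,0],[0,0,0],[0,0,0],[0,0,0],[0,0,0],[0,0,0]],"spin":[0,0.85,0.85,0.85,0,0,0]}'
```

```text
time_s: 20.25
ee_pos: [517.3, -93.4, 156.4]
ee_rot: [180.0, -0.0, 99.9]
force: [0.1, -0.1, 0.3]
gripper_width: 21.6
gripper_force: 15.0
time_s: 20.95
ee_pos: [520.7, -109.8, 156.0]
ee_rot: [-180.0, -0.0, 79.6]
force: [-0.7, 0.1, -0.0]
gripper_width: 22.1
gripper_force: 15.0
```

```bash
python3 -m jog '{"jaw":[18,18,18,18,18],"slide":[[0,0.02,0.8],[0,0,0.7],[0,0,0.35],[0,0,0],[0,0,0]],"spin":[0,0,0,0,0]}'
python3 -m jog '{"jaw":[18,18,18],"slide":[[0,0,0.12],[0,0,0],[0,0,0]],"spin":[0,0,0]}'
```

```text
time_s: 21.45
ee_pos: [521.9, -110.1, 101.0]
ee_rot: [180.0, -0.0, 79.6]
force: [0.2, -0.1, -0.0]
gripper_width: 21.4
gripper_force: 15.0
time_s: 21.75
ee_pos: [521.6, -110.1, 97.4]
ee_rot: [180.0, -0.0, 79.5]
force: [0.3, -1.1, -1.0]
gripper_width: 21.9
gripper_force: 15.0
```

```bash
python3 -m jog '{"jaw":[18,18],"slide":[[0,-0.01,0.08],[0,0,0]],"spin":[0,0]}'
python3 -m jog '{"jaw":[18,18],"slide":[[0,0,0.04],[0,0,0]],"spin":[0,0]}'
python3 -m jog '{"jaw":[18,18],"slide":[[0,0,0.03],[0,0,0]],"spin":[0,0]}'
```

```text
time_s: 21.95
ee_pos: [520.9, -109.9, 94.4]
ee_rot: [-180.0, -0.0, 79.5]
force: [0.3, -1.0, 0.1]
gripper_width: 21.7
gripper_force: 15.0
time_s: 22.15
ee_pos: [521.1, -110.0, 93.9]
ee_rot: [180.0, -0.0, 79.5]
force: [-1.9, -0.0, 4.4]
gripper_width: 21.8
gripper_force: 15.0
time_s: 22.35
ee_pos: [521.1, -110.0, 93.9]
ee_rot: [180.0, -0.0, 79.5]
force: [-4.0, 0.5, 10.6]
gripper_width: 21.5
gripper_force: 15.0
```

```bash
python3 -m jog '{"jaw":[34,34,34,34,34,34,34],"slide":[[0,0,-0.02],[0,0,0],[0,0,0],[0,0,-0.2],[0,0,-0.8],[0,0,-1],[0,0,-1]],"spin":[0,0,0,0,0,0,0]}'
python3 - <<'E'
from h import *
mt,ms=env.camera_model('top'),env.camera_model('scene')
print('box front foot',onz(mt,(390,186),0),onz(ms,(403,256),0),'box top corner',tri([(mt,(408,131)),(ms,(438,155))]),onz(mt,(415,150),60))
E
```

```text
time_s: 23.05
ee_pos: [520.9, -109.9, 184.0]
ee_rot: [-180.0, -0.0, 79.5]
force: [0.3, -0.0, 0.3]
gripper_width: 34.3
gripper_force: 0.0
box front foot [716.66452718 -31.48852135   0.        ] [774.34546304  75.16762964   0.        ] box top corner (array([723.45981478, -28.84092154, 241.45420425]), [2.0, 2.0]) [773.11349438 -72.06632097  60.        ]
```

```bash
python3 -m jog '{"jaw":[34,34,34,34,34,34,34,34,34,34],"slide":[[0,0,0],[0,0,0],[0,0,0],[0,0,0],[0,0,0],[0,0,0],[0,0,0],[0,0,0],[0,0,0],[0,0,0]],"spin":[-1,-1,-1,-1,-1,-1,-1,-1,-1,-1]}'
python3 -m jog '{"jaw":[34,34,34,34,34,34,34,34],"slide":[[0,0,0],[0,0,0],[-0.9,0,0],[-1,0,0],[-1,0,0],[-0.8,0,0],[0,0,0],[0,0,0]],"spin":[-0.8,-0.45,0,0,0,0,0,0]}'
python3 - <<'E'
from h import *
s=env.state();print(s['ee_pos'],s['ee_rot'])
m=env.camera_model('wrist');f=env.grab_frame('wrist')[:,:,::-1].copy();cv2.imwrite('pics/w11.png',f)
json.dump({k:np.array(v).tolist() for k,v in m.items()},open('w11.json','w'))
h=cv2.cvtColor(f,cv2.COLOR_BGR2HSV).astype(int)
for b in blobs(((h[...,0]<8)|(h[...,0]>172))&(h[...,1]>130),100):
    ys,xs=np.where(b[3]);e=[onz(m,(xs[i],ys[i]),106)[:2].round(1) for i in(xs.argmin(),xs.argmax())];print('red',b[0].round(1),b[1],onz(m,b[0],106).round(1),e)
for n,P,z in(('c1',(527.4,-77.5,120),120),('c2',(521.2,-109.9,124),124),('c3',(516.3,-138.3,124),124)):
    try: print(n,*corners(f,m,P,z,185,19))
    except Exception as ex: print(n,ex)
E
```

```text
time_s: 24.05
ee_pos: [521.1, -110.0, 183.2]
ee_rot: [180.0, 0.0, 159.9]
force: [-0.0, -0.0, -0.4]
gripper_width: 34.4
gripper_force: 0.0
time_s: 24.85
ee_pos: [629.6, -130.0, 182.5]
ee_rot: [180.0, -0.1, 169.5]
force: [0.3, 0.9, -1.2]
gripper_width: 33.9
gripper_force: 0.0
[ 629.63065725 -130.04771803  182.54590302] [ 1.79993601e+02 -1.01541787e-01  1.69529443e+02]
red [319.1 200.7] 1095 [ 599.8 -124.9  106. ] [array([ 586.2, -177.7]), array([607.5, -71. ])]
red [129.2 331.7] 468 [ 684.5 -313.5  106. ] [array([ 668.6, -320.5]), array([ 700.8, -309.6])]
c1 [365.875  93.875] [528.61841281 -77.4692324  120.        ] [22.3 22.2 22.8 22.2] [-10.5  -8.  -10.5  -9.3]
c2 [318.75   101.3125] [ 528.00105467 -111.77385071  124.        ] [17.6  9.5 17.8  9.5] [-10.5 -10.  -10.5 -11. ]
c3 [283.29277802  80.0005188 ] [ 509.72285679 -133.65681626  124.        ] [4.5 3.9 4.5 3.9] [ -9.1 -10.2  -9.1 -10.4]
```

```bash
python3 - <<'E'
from h import *
m=load('w11');f=cv2.imread('pics/w11.png')
for vm in(130,160):
  for n,P,z in(('c1',(527.4,-77.5,120),120),('c2',(521.2,-109.9,124),124),('c3',(516.3,-138.3,124),124)):
    try: print(vm,n,*corners(f,m,P,z,vm,15))
    except Exception as ex: print(n,ex)
h=cv2.cvtColor(f,cv2.COLOR_BGR2HSV).astype(int)
for P in((521.2,-109.9,124),(516.3,-138.3,124)):
    u,v=proj(m,P).astype(int);print(u,v);print(h[v-14:v+16:2,u,1:].tolist())
E
```

```text
130 c1 [364.5  91.5] [526.86790346 -78.20054977 120.        ] [21.2 20.  21.6 20. ] [-10.5  -8.1 -10.5  -9.3]
130 c2 [318.8125  89.5   ] [ 520.33590945 -110.30784869  124.        ] [18.5 19.6 18.9 19.6] [-10.5 -10.  -10.5 -11. ]
130 c3 [279.03435135  90.50127602] [ 515.87790931 -138.02545396  124.        ] [13.5 19.8 13.8 19.8] [ -9.7 -10.8  -9.7 -11.6]
160 c1 [364.5  91.5] [526.86790346 -78.20054977 120.        ] [21.2 20.  21.6 20. ] [-10.5  -8.1 -10.5  -9.3]
160 c2 [318.75   89.875] [ 520.56968677 -110.39601238  124.        ] [17.9 19.1 18.2 19.1] [-10.5 -10.  -10.5 -11. ]
160 c3 [278.8125  90.5   ] [ 515.84862416 -138.17919987  124.        ] [12.4 19.6 12.6 19.6] [-10.5 -11.7 -10.5 -12.4]
319 90
[[46, 161], [47, 186], [46, 222], [33, 240], [49, 183], [47, 183], [50, 182], [48, 180], [47, 180], [45, 181], [45, 181], [42, 226], [26, 246], [27, 243], [34, 243]]
278 91
[[47, 183], [49, 178], [46, 179], [49, 173], [47, 183], [49, 183], [46, 181], [47, 180], [49, 183], [46, 181], [47, 180], [46, 178], [48, 174], [47, 170], [46, 181]]
```

Connectors now lie in line at (527,-78), (520.5,-110.3), (515.9,-138), all at yaw ≈ -10.5°. Quick check of the handle across top and scene views, then grasp it.

```bash
python3 - <<'E'
from h import *
M={n:env.camera_model(n) for n in('top','scene')}
R={'top':(443,175,465,220),'scene':(440,240,482,282)};o={}
for n in M:
    i=cv2.imread(f'pics/{n}0.png');v=cv2.cvtColor(i,cv2.COLOR_BGR2HSV)[...,2].astype(int);r=R[n];k=np.zeros(v.shape,bool);k[r[1]:r[3],r[0]:r[2]]=1
    b=max(blobs((v<55)&k,20),key=lambda b:b[1]);ys,xs=np.where(b[3]);print(n,b[0],b[1],xs.min(),xs.max(),ys.min(),ys.max())
    if n=='scene':  # upper edge of the bar
        e=[(x,ys[xs==x].min()) for x in range(xs.min(),xs.max()+1,4)];print(e)
c=np.array([654.5,-134.7])
for s in(-27,0,27):
    P=[*(c+s*np.array([.983,-.183])),138]
    print(s,proj(M['top'],P).round(1),proj(M['scene'],P).round(1))
E
```

```text
top [453.82426778 200.16736402] 239 446 460 184 216
scene [459.48571429 258.75324675] 385 444 475 248 273
[(444, np.int64(270)), (448, np.int64(254)), (452, np.int64(253)), (456, np.int64(251)), (460, np.int64(250)), (464, np.int64(249)), (468, np.int64(250)), (472, np.int64(249))]
-27 [453.5 209.7] [445.8 252.3]
0 [456.2 195.7] [459.9 248.1]
27 [458.9 181.9] [473.7 244. ]
```

```bash
python3 -m jog '{"jaw":[50,50,50,50,50,50,50],"slide":[[-0.8,0,0],[-0.04,0,0],[0,0,0.7],[0,0,0.5],[0,0,0],[0,0,0],[0,0,0]],"spin":[0,0,0,0,0,0,0]}'
```

```text
time_s: 25.6
ee_pos: [655.1, -134.8, 148.5]
ee_rot: [180.0, 0.1, 169.5]
force: [0.8, 0.1, 0.3]
gripper_width: 50.2
gripper_force: 0.0
```

```bash
python3 -m jog '{"jaw":[44,44,44,44,44],"slide":[[0,0,0.8],[0,0,0.5],[0,0,0.3],[0,0,0],[0,0,0]],"spin":[0,0,0,0,0]}'
python3 -m jog '{"jaw":[8,8,8,8,8,8,8],"slide":[[0,0,0],[0,0,0],[0,0,0],[0,0,0],[0,0,0],[0,0,0],[0,0,0]],"spin":[0,0,0,0,0,0,0]}' 20
```

```text
time_s: 26.1
ee_pos: [655.6, -134.9, 100.0]
ee_rot: [180.0, 0.1, 169.5]
force: [0.7, -0.8, 0.4]
gripper_width: 44.5
gripper_force: 0.0
time_s: 26.8
ee_pos: [655.1, -135.0, 99.3]
ee_rot: [-180.0, 0.0, 169.5]
force: [0.1, -0.9, 2.6]
gripper_width: 11.9
gripper_force: 20.0
```

```bash
python3 -m jog '{"jaw":[8,8,8,8,8,8,8,8,8,8],"slide":[[0,0,0],[0,0,0],[0.1,0,0],[0.2,0,0],[0.2,0,0],[0.2,0,0],[0.2,0,0],[0.1,0,0],[0,0,0],[0,0,0]],"spin":[0,0,0,0,0,0,0,0,0,0]}' 40
python3 -c "
from h import *
s=env.state();print(s['ee_pos'],s['ee_rot'],s['torque'])"
```

```text
time_s: 27.8
ee_pos: [624.5, -129.0, 99.3]
ee_rot: [180.0, -0.1, 169.5]
force: [-0.6, 0.1, 4.6]
gripper_width: 11.7
gripper_force: 40.0
[ 624.51799077 -129.04049293   99.27996345] [ 1.79988242e+02 -1.08847204e-01  1.69528441e+02] [-0.02348599 -0.04561548 -0.00367731]
```

```bash
python3 -m jog '{"jaw":[8,8,8,8,8,8,8,8,8,8],"slide":[[0.1,0,0],[0.2,0,0],[0.2,0,0],[0.2,0,0],[0.2,0,0],[0.2,0,0],[0.2,0,0],[0.1,0,0],[0,0,0],[0,0,0]],"spin":[0,0,0,0,0,0,0,0,0,0]}'
python3 - <<'E'
from h import *
s=env.state();print(s['ee_pos'],s['ee_rot'],s['torque'])
m=env.camera_model('wrist');f=env.grab_frame('wrist')[:,:,::-1].copy();cv2.imwrite('pics/w12.png',f);json.dump({k:np.array(v).tolist() for k,v in m.items()},open('w12.json','w'))
t=env.grab_frame('top')[:,:,::-1].copy();cv2.imwrite('pics/t12.png',t)
h=cv2.cvtColor(f,cv2.COLOR_BGR2HSV).astype(int)
for b in blobs(((h[...,0]<8)|(h[...,0]>172))&(h[...,1]>130),100):
    ys,xs=np.where(b[3]);print('red',b[0].round(1),b[1],onz(m,b[0],106).round(1),xs.min(),xs.max(),ys.min(),ys.max())
# rail ends: sample V along each rail centreline (z=110)
d=np.array([.983,-.183])
for nm,c in(('R',(499.8,-171.7)),('L',(524.1,-46.1))):
    q=[]
    for a in range(-14,22,1):
        u,v=proj(m,[*(np.array(c)+a*d),110]).round().astype(int);q.append((a,int(u),int(v),*h[v,u].tolist()))
    print(nm,[(x[0],x[3:]) for x in q if 1][::2])
E
```

```text
time_s: 28.8
ee_pos: [583.6, -121.6, 99.3]
ee_rot: [180.0, -0.1, 169.5]
force: [2.2, -0.1, 7.0]
gripper_width: 11.5
gripper_force: 40.0
[ 583.63934792 -121.5569832    99.27658076] [ 1.79997093e+02 -5.99239890e-02  1.69530977e+02] [-0.05576527 -0.41540856 -0.03582138]
red [319.8 173. ] 2583 [ 528.6 -111.2  106. ] 221 419 166 179
R [(-14, (12, 96, 135)), (-12, (13, 103, 136)), (-10, (13, 107, 140)), (-8, (13, 103, 146)), (-6, (12, 106, 147)), (-4, (12, 108, 151)), (-2, (13, 114, 148)), (0, (12, 102, 127)), (2, (5, 37, 89)), (4, (2, 36, 91)), (6, (6, 39, 92)), (8, (4, 23, 89)), (10, (10, 34, 91)), (12, (5, 31, 91)), (14, (5, 30, 93)), (16, (8, 34, 90)), (18, (14, 37, 146)), (20, (13, 43, 125))]
L [(-14, (12, 126, 219)), (-12, (12, 129, 215)), (-10, (12, 132, 213)), (-8, (12, 128, 219)), (-6, (13, 130, 220)), (-4, (13, 127, 221)), (-2, (13, 126, 222)), (0, (11, 70, 124)), (2, (3, 21, 120)), (4, (0, 17, 120)), (6, (5, 25, 123)), (8, (7, 19, 122)), (10, (173, 17, 121)), (12, (4, 17, 122)), (14, (7, 19, 120)), (16, (10, 27, 170)), (18, (11, 32, 152)), (20, (12, 56, 78))]
```

```bash
python3 -m jog '{"jaw":[8,8,8,8,8,8,8,8],"slide":[[0.1,0,0],[0.15,0,0],[0.15,0,0],[0.1,0,0],[0.04,0,0],[0,0,0],[0,0,0],[0,0,0]],"spin":[0,0,0,0,0,0,0,0]}'
python3 - <<'E'
from h import *
s=env.state();print(s['ee_pos'],s['ee_rot'],s['torque'])
m=env.camera_model('wrist');f=env.grab_frame('wrist')[:,:,::-1].copy();cv2.imwrite('pics/w13.png',f)
mt=env.camera_model('top');t=env.grab_frame('top')[:,:,::-1].copy();cv2.imwrite('pics/t13.png',t)
ms=env.camera_model('scene');sc=env.grab_frame('scene')[:,:,::-1].copy();cv2.imwrite('pics/s13.png',sc)
d=np.array([.983,-.183]);E0=np.array([512.5,-109])
def red(i,m,n,roi=None):
    h=cv2.cvtColor(i,cv2.COLOR_BGR2HSV).astype(int);k=((h[...,0]<8)|(h[...,0]>172))&(h[...,1]>130)
    for b in blobs(k,40):
        p=onz(m,b[0],106)
        if np.hypot(*(p[:2]-E0))<40: print(n,b[0].round(1),b[1],p.round(1),'behind edge',round(float((p[:2]-E0)@d),1))
red(f,m,'wrist');red(t,mt,'top');red(sc,ms,'scene')
h=cv2.cvtColor(f,cv2.COLOR_BGR2HSV).astype(int)
for nm,c in(('R',(499.8,-171.7)),('L',(524.1,-46.1))):
    print(nm,[(a,h[tuple(proj(m,[*(np.array(c)+a*d),110]).round().astype(int)[::-1])][1:].tolist()) for a in range(-6,7)])
for n,P,z in(('c1',(527.4,-77.5,120),120),('c2',(521.2,-109.9,124),124),('c3',(516.3,-138.3,124),124)):
    P=np.array(P)-np.array([*(88.9*d),0])
    try: print(n,*corners(f,m,P,z,130,17))
    except Exception as ex: print(n,ex)
E
```

```text
time_s: 29.7
ee_pos: [569.1, -118.9, 99.4]
ee_rot: [180.0, 0.1, 169.5]
force: [4.7, -0.6, 5.0]
gripper_width: 11.6
gripper_force: 40.0
[ 569.13246026 -118.89636754   99.43470188] [1.79998791e+02 1.04847060e-01 1.69527856e+02] [-0.21257666 -0.99549321 -0.00976839]
wrist [319.6 173. ] 2586 [ 514.1 -108.7  106. ] behind edge 1.5
top [423.5 272.2] 125 [517.8 -83.7 106. ] behind edge 0.6
scene [382. 295.] 183 [ 511.5 -116.3  106. ] behind edge 0.3
R [(-6, [113, 153]), (-5, [121, 147]), (-4, [116, 149]), (-3, [125, 149]), (-2, [125, 149]), (-1, [97, 123]), (0, [59, 99]), (1, [36, 92]), (2, [28, 92]), (3, [29, 89]), (4, [36, 92]), (5, [37, 97]), (6, [30, 92])]
L [(-6, [128, 224]), (-5, [124, 223]), (-4, [122, 223]), (-3, [122, 224]), (-2, [112, 203]), (-1, [58, 115]), (0, [34, 97]), (1, [22, 116]), (2, [24, 125]), (3, [19, 119]), (4, [18, 116]), (5, [21, 121]), (6, [25, 121])]
c1 [391.5   4. ] [444.80039889 -62.44662736 120.        ] [15.4  3.6 15.5  3.6] [-10.5  -6.9 -10.5  -8.3]
c2 [319.5   1.5] [439.40308537 -94.89565578 124.        ] [15.1  1.5 15.1  1.5] [-10.5  -9.8 -10.5 -11.2]
c3 [255.4375   2.    ] [ 434.40046684 -123.00602928  124.        ] [13.4  1.9 13.4  1.9] [-10.5 -12.5 -10.5 -13.7]
```

```bash
python3 -m jog '{"jaw":[8,8,8,8,8,8,8],"slide":[[0.05,0,0.01],[0.04,0,0],[0,0,0],[0,0,0],[0,0,0],[0,0,0],[0,0,0]],"spin":[0,0,0,0,0,0,0]}'
cat > chk.py <<'E'
from h import *
s=env.state();print(s['ee_pos'].round(2) if hasattr(s['ee_pos'],'round') else s['ee_pos'],s['ee_rot'],s['force'],s['gripper_force'])
d=np.array([.983,-.183]);E0=np.array([512.,-109])
F={};M={}
for n in('wrist','top','scene'):
    M[n]=m=env.camera_model(n);i=F[n]=env.grab_frame(n)[:,:,::-1].copy();cv2.imwrite(f'pics/z_{n}_{s["time_s"]:.2f}.png',i)
    h=cv2.cvtColor(i,cv2.COLOR_BGR2HSV).astype(int)
    for b in blobs(((h[...,0]<8)|(h[...,0]>172))&(h[...,1]>130),40):
        p=onz(m,b[0],106)
        if np.hypot(*(p[:2]-E0))<40: print(n,p.round(1),'behind edge',round(float((p[:2]-E0)@d),1))
h=cv2.cvtColor(F['wrist'],cv2.COLOR_BGR2HSV).astype(int)
for c in((499.8,-171.7),(524.1,-46.1)):
    v=[h[tuple(proj(M['wrist'],[*(np.array(c)+a*d),110]).round().astype(int)[::-1])][1] for a in np.arange(-6,7,.25)]
    print('rail end shift',np.arange(-6,7,.25)[np.argmax(np.array(v)<75)])
# the three connectors: white blobs in top and scene near expectation
for n in('top','scene'):
    h=cv2.cvtColor(F[n],cv2.COLOR_BGR2HSV).astype(int)
    print(n,[(k,h[tuple(proj(M[n],P).round().astype(int)[::-1])].tolist()) for k,P in(('c1',(440,-61.2,120)),('c2',(433.8,-93.6,124)),('c3',(429,-122,124)))])
E
python3 chk.py
```

```text
time_s: 30.55
ee_pos: [567.1, -118.5, 99.5]
ee_rot: [180.0, 0.2, 169.5]
force: [5.5, -0.4, 5.4]
gripper_width: 11.9
gripper_force: 40.0
[ 567.12 -118.53   99.5 ] [179.99926611   0.19204581 169.52881087] [ 5.49409526 -0.40886708  5.44891456] 40.00126361846924
wrist [ 512.1 -108.3  106. ] behind edge -0.1
top [515.8 -83.7 106. ] behind edge -0.9
scene [ 509.2 -117.1  106. ] behind edge -1.2
rail end shift -0.75
rail end shift -1.5
top [('c1', [20, 45, 118]), ('c2', [20, 45, 187]), ('c3', [21, 50, 102])]
scene [('c1', [22, 37, 181]), ('c2', [23, 22, 239]), ('c3', [22, 38, 195])]
```

```bash
python3 -m jog '{"jaw":[8,8,8,8,8],"slide":[[0,0,0.03],[0,0,0],[0,0,0],[0,0,0],[0,0,0]],"spin":[0,0,0,0,0]}'
python3 chk.py
```

```text
time_s: 31.2
ee_pos: [567.2, -118.5, 99.3]
ee_rot: [-180.0, 0.2, 169.5]
force: [4.9, -0.7, 8.7]
gripper_width: 11.8
gripper_force: 40.0
[ 567.22 -118.54   99.32] [-179.99982564    0.21750343  169.52597341] [ 4.88986983 -0.71387522  8.73705814] 40.00220060348511
wrist [ 512.2 -108.2  106. ] behind edge 0.0
top [515.8 -83.5 106. ] behind edge -0.9
scene [ 509.2 -117.1  106. ] behind edge -1.3
rail end shift -0.75
rail end shift -1.25
top [('c1', [20, 48, 118]), ('c2', [19, 45, 187]), ('c3', [21, 47, 103])]
scene [('c1', [22, 36, 182]), ('c2', [24, 21, 238]), ('c3', [22, 38, 200])]
```

```bash
python3 -c "
from workcell import env
print(env.job_done())"
```

```text
the job is handed in; nothing more can be done
None
```

I handed the job in at about 31 s: both connectors are seated in line with conn_3, pin faces to the front. The plate is out to the red band (within about 1 mm by the cameras) and level to about 0.2°, and the gripper is still holding it by the handle.

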